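Add a spaced bar layer and set the quick-release clamp

TASK

Add the loose copper bar to the pack in the jig: first flip the yellow cam lever fully open, then lay the loose red spacer stick squarely across the free end of the lower bar, outside the clamp's uprights and sticking out evenly at both sides (the other end already has its stick), and lay the loose bar on the two sticks, squarely above the lower bar between fence and jaw. With the lever still open, turn the cross-handled nut in until the jaw, with the bar against the fence, would stand about 2.5 mm short of the bar (so that it bites when the lever is half-way), then flip the lever fully closed so that the bar is held firmly. Do not shift the drill, the screwdriver or the blue bin.

Things in the scene. Friction and masses are not known exactly. Their poses are not given: they have to be found in the camera images.
- jig: Fixed stacking jig. Origin: centre of its underside, on the bench; x along the bars, y across them towards the lever, z up; jig coordinates in mm below. Grey base plate 230 x 105 x 10 mm (y = -60 to 45). Two rests at x = -75 and 75 carry the lower bar at z = 58. Cam housing 34 x 34 mm behind the fence, y = 32 to 66, top z = 66.
- fence_face (a point): Middle of the fixed fence's inner face, jig (0, 20, 87). Aluminium fence 12 mm thick (y = 20 to 32): two uprights, x = 23 to 47 and -47 to -23, up to z = 90; between them a finger gap, open above z = 64.
- jaw: Moving aluminium jaw on the -y side, 12 mm thick, mirror image of the fence: uprights at x = 23 to 47 and -47 to -23 up to z = 90, between them a finger gap open above z = 66. Slides along the jig's y only. Origin: 48 mm above the bench on the rod's axis, 6 mm behind its inner face.
- jaw_face (a point): Middle of the jaw's inner face, 87 mm above the bench. Clear width from fence to jaw, in mm: 49 - 1.6 x nut (rad) with the lever open, 5 less with it closed. A 40 mm bar against the fence stops the jaw; from there on the spring gives.
- lever (a joint): Cam lever, rad: 0 = fully closed (lies along the jig's -x beside the fence), 1.8 = fully open (end stop). Upright pivot; opens away from the fence, clockwise seen from above. Stays where it is left; takes about 3 N at the grip. From open, the jaw is drawn in 2.5 mm at 0.9 rad and 5 mm at 0.
- lever_pivot (a point): The lever's vertical pivot axis, jig (0, 50, 68).
- lever_grip (a point): Middle of the lever's yellow grip, an upright paddle 62 mm long, 12 mm thick, 22 mm high, z = 68 to 90. It lies 85 mm along the lever from the pivot and 20 mm to its outer side: at jig (-85, 70, 79) when closed, paddle parallel to the jig's x, 32 mm clear of the fence. Moves and turns with the lever.
- nut (a joint): Turn of the adjusting nut, rad (0 to 7); starts at 0.5 to 1.9. Grows as it is screwed in towards the jaw (1.6 mm per rad): turns about the jig's +y, so the topmost spoke goes towards the jig's +x. Stays where it is left; about 3.5 N at a spoke's end turns it. Right setting 4.06 (3.4 to 4.75 will do): jaw 2.5 mm short of the bar, lever open.
- nut_centre (a point): Centre of the black cross-handled nut, about jig (0, -75, 48), rod along the jig's y. Hub radius 14, 26 long; four round spokes 11 mm thick, 90 degrees apart, ends 39.5 mm from the axis. At nut = 0 the orange-banded spoke points up; at nut = a it leans by a towards the jig's +x. Push a spoke's end sideways with closed fingers, or pinch it.
- spring (a joint): Squeeze of the coil spring between nut and jaw, in m: 0 = slack, 0.0025 wanted when clamped (0.0013 to 0.0037 will do); 5 N per mm.
- lower_bar: Copper bar 200 x 40 x 10 mm, screwed down on the jig's rests between fence and jaw, its top 68 mm above the bench. Origin: centre of its underside; x along its length.
- top_bar: The bar to add: copper, 200 x 40 x 12 mm, 0.6 to 0.9 kg, lying loose on the bench, to be gripped across its 40 mm width, at its middle, as low as the fingers go. Origin: centre of its underside; x along its length. Either way round will do. In place its underside is 82 mm above the bench.
- laid_stick: Red spacer stick 80 x 14 x 14 mm already lying loose across the lower bar near one end, along the jig's y, its underside 68 mm above the bench. Origin: centre of its underside; x along its length. Leave it there (57 to 93 mm from the jig's centre, within 14 mm of the middle across).
- stick: The loose red spacer stick, 80 x 14 x 14 mm, on the bench. Origin: centre of its underside; x along its length. To lie along the jig's y (within 10 degrees), centred across the lower bar (within 14 mm), its middle about 75 mm (57 to 93) from the jig's centre at the end without a stick; underside then 68 mm above the bench.
- drill: Bystander: orange and black cordless drill standing on its battery, about 200 mm long, 75 wide, 196 high. Origin: centre of its foot; chuck to its +x.
- screwdriver: Bystander: screwdriver with an orange handle, 150 mm long, lying near the loose stick. Origin near its middle, on the bench.
- bin: Bystander: blue open parts bin 140 x 110 x 60 mm, half full. Origin: centre of its underside.
Not all that is in view belongs to the job. Leave any green or grey look-alike of the stick alone.

How it is judged:
On the way, in this order (a step that is already met when the one before it is completed fails the run):
1. the lever is flipped fully open (value of joint lever above 1.6 rad), for 0.2 s.
2. with the lever open, the top bar lies released and level on the two sticks, one across each end of the lower bar (((x of laid_stick in the frame of jig between 0.057 and 0.093 m and x of stick in the frame of jig between -0.093 and -0.057 m) or (x of laid_stick in the frame of jig between -0.093 and -0.057 m and x of stick in the frame of jig between 0.057 and 0.093 m)) and y of laid_stick in the frame of jig between -0.014 and 0.014 m and z of laid_stick in the frame of jig between 0.0655 and 0.0705 m and angle between the x axis of each of laid_stick, stick and the y axis of jig, either way round below 0.17 rad and y of stick in the frame of jig between -0.014 and 0.014 m and z of stick in the frame of jig between 0.0655 and 0.0705 m and x of top_bar in the frame of jig between -0.015 and 0.015 m and y of top_bar in the frame of jig between -0.012 and 0.004 m and z of top_bar in the frame of jig between 0.0795 and 0.0845 m and angle between top_bar's own z axis and vertical below 0.04 rad and linear speed of top_bar below 0.02 m/s and value of joint lever above 1.45 rad and contact force between the fingers and top_bar below 0.1 N), for 0.2 s.
3. with the lever still open, the nut is turned in so that the jaw would stand 1.4 to 3.6 mm short of the bar (nut at 3.4 to 4.75 rad) (value of joint nut between 3.4 and 4.75 rad and value of joint lever above 1.45 rad), for 0.2 s.
At the end, for the whole second after the job is handed in: Lever under 0.1 rad, nut 3.35 to 4.8 rad, spring squeezed 1.3 to 3.7 mm, jaw on top bar over 4 N; top bar level on both sticks, at rest, within 15 mm along and 4 mm across of centre; sticks at opposite ends, 57 to 93 mm out, square within 0.17 rad, within 14 mm of the middle across (value of joint lever below 0.1 rad and value of joint spring between 0.0013 and 0.0037 m and value of joint nut between 3.35 and 4.8 rad and ((x of laid_stick in the frame of jig between 0.057 and 0.093 m and x of stick in the frame of jig between -0.093 and -0.057 m) or (x of laid_stick in the frame of jig between -0.093 and -0.057 m and x of stick in the frame of jig between 0.057 and 0.093 m)) and y of laid_stick in the frame of jig between -0.014 and 0.014 m and z of laid_stick in the frame of jig between 0.0655 and 0.0705 m and angle between the x axis of each of laid_stick, stick and the y axis of jig, either way round below 0.17 rad and y of stick in the frame of jig between -0.014 and 0.014 m and z of stick in the frame of jig between 0.0655 and 0.0705 m and x of top_bar in the frame of jig between -0.015 and 0.015 m and y of top_bar in the frame of jig between -0.004 and 0.004 m and z of top_bar in the frame of jig between 0.0795 and 0.0845 m and angle between top_bar's own z axis and vertical below 0.04 rad and linear speed of top_bar below 0.02 m/s and contact force between jaw and top_bar above 4 N); the robot touches nothing.
It fails at once if the drill is shifted by more than 30 mm or tipped (distance of drill from where it was at the start of the episode above 0.03 m or angle between drill's own z axis and vertical above 0.35 rad).
It fails at once if the bin is shifted by more than 30 mm or tipped (distance of bin from where it was at the start of the episode above 0.03 m or angle between bin's own z axis and vertical above 0.35 rad).
It fails at once if the screwdriver is shifted by more than 30 mm (distance of screwdriver from where it was at the start of the episode above 0.03 m).
It also fails if it takes over 72 s, if anything falls off the work surface, if the arm or the gripper's body presses on something with over 40 N, if the wrist force passes 120 N, or if a joint passes its speed limit or range.

ROBOT

A 6-joint arm with a two-finger parallel gripper is mounted at the origin on the work surface. World frame = base frame: x ahead of the robot, y to its left, z up, the work surface at z = 0. Lengths are in m, angles in rad, forces in N, time in s.
With the tool pointing down it reaches from about 0.375 to 0.9 m from the base axis. Payload 3.1 kg.
Tool frame: the origin (TCP) lies midway between the tips of the shut fingers; the grasp point (between the pads) lies 19 mm behind it; z points along the fingers, y is the line along which they close (so a half turn about z gives the same grasp; the last joint's range is limited). The gripper opens to 85 mm and grips with 20 to 120 N. Pads are 22 mm wide; open, the fingers measure 114 mm over their backs; the gripper's body (76 mm by 85 mm) begins 54 mm behind the grasp point. The pads swing forward as they close: fully open they stand 13 mm farther back than shut.
Start: joints at [-1.492, 0.527, 1.433, -0, 1.181, -0.178], TCP at [0.159, -0.604, 0.231] pointing down, gripper open.
Joint ranges: [-3.08, 3.08], [-0.75, 2.2], [0.22, 2.44], [-1.43, 4.57], [0, 2.65], [-2.85, 2.85]. Speed limits (rad/s): [2.79, 2.79, 3.14, 3.14, 3.14, 3.14].

INTERFACE

Orientations are given as a unit quaternion [x, y, z, w].
In Python, from station import manip gives the robot as it stands.
- The arm moves only by the tool drive_tool, never from a script. Its argument "motion" is a list that holds one entry, the list of rows, each a list of 5 numbers: the finger opening in mm, from 0 to 85.4, then the shift along the tool's x, y, z in units of 30 mm (1.0 is 30 mm), then the turn about the tool's z in units of 8 degrees (1.0 is 8 degrees). In form: [[[fingers, x, y, z, yaw], ...]]. A call has 1 to 10 rows; each row is the pose to reach, as a shift and turn from the pose commanded when the call began, along the tool's axes at that moment; what a row does not reach only later rows make up. A row lasts 1/10 s, in which the tool goes at most 50 mm and 8.59 degrees, less where a joint would pass 70% of its speed; a pose out of reach is approached as far as the arm can. A call with a gripper value outside its range is refused whole. The fingers move at their own pace and stop on an object; "squeeze" is the grip in N (left out, the last holds). Time passes only in rows, so rows that repeat a pose let the fingers close. It gives the time, the measured TCP pose, the force, the opening and the grip force at its end, in the units of the state.
- manip.sense(): the state, without advancing time (a new reading comes with each control period).
- manip.snapshot(name): name is "side" or "top"; returns the picture (420x560x3 uint8, red, green, blue); there is no depth.
- manip.camera_model(name): a dict with "fov_y" (degrees; the focal length in pixels is half the picture's height over the tangent of half this angle, whatever the lens; pixels are square), "cx", "cy" (the principal point, pixels), "origin" and "orientation" of the camera in the world. Camera axes: x right, y up, looking along -z (the intrinsics and any distortion apply to the point x, -y, -z); pixel columns grow to the right and rows downward; lengths in m; the calibration is good to about 2 mm. A picture is of the moment at which its call begins. camera_model takes no time and is no camera call.
- manip.sign_off(): hands the job in; it is judged then, once.
The state is a dict: "t": time; "q": joint angles; "qd": joint speeds; "tau": joint torques, N m; "tcp_pos": TCP position; "tool_rot": TCP orientation; "force": force on the tool from outside, world axes, zero at the start; "ft_torque": the same for the moment, N m; "finger_gap": opening from 0.0 (shut) to 1.0 (fully open); "gripper_force": force on a finger pad.
Only numpy, scipy, OpenCV 4.12 (cv2) and the standard library are available. Lean on these libraries where they do the work, as an engineer would, in place of code of your own. Each camera call takes 0.05 s, during which the arm holds its last target. There are 200 camera calls.

## Working session

There is one attempt and no reset: what is moved stays moved. The work goes in short steps, Python scripts to look and compute and a tool call to move; the robot and the scene stay as the last step left them, time stands still between calls to the robot, and variables do not carry over. Pictures are saved under pics/ and viewed, at most 13 in all, crops included, and the job is handed in when it is done.

Besides the shell and the picture viewer there is one more tool, called as name([rows], argument=value, ...), one row to a line, values as JSON. drive_tool: Moves the arm, as the interface text tells. Its arguments: {"type":"object","properties":{"motion":{"type":"array","items":{"type":"array","items":{"type":"array","items":{"type":"number"}}}},"squeeze":{"type":"number"}},"required":["motion"]}

```bash
mkdir -p pics; ls
python3 - <<'E'
from station import manip
import cv2
for n in("side","top"):
    im=manip.snapshot(n); cv2.imwrite(f"pics/{n}0.png",im[:,:,::-1]); print(n,manip.camera_model(n))
print(manip.sense())
E
```

```text
pics
side {'fov_y': 54.359425573150894, 'cx': 281.62294693400946, 'cy': 211.81531968903397, 'origin': array([ 0.30117941, -0.57448644,  0.77578675]), 'orientation': array([ 0.37370407, -0.06358276, -0.18124887,  0.9074422 ])}
top {'fov_y': 50.292418309094025, 'cx': 281.4784844583588, 'cy': 201.11709766489676, 'origin': array([0.43704856, 0.0509602 , 1.10531307]), 'orientation': array([ 0.03652292, -0.03801867, -0.70206074,  0.71016292])}
{'t': 0.1, 'q': array([-1.49152251e+00,  5.28381818e-01,  1.43380566e+00, -2.85867457e-05,
        1.18140691e+00, -1.78495138e-01]), 'qd': array([ 4.65979859e-04, -2.01592155e-03, -3.19351815e-03, -1.23862605e-03,
        1.42716329e-04,  7.25643984e-06]), 'tau': array([ 6.86657240e-04, -4.43303668e+01, -1.78585821e+01, -3.20696772e-04,
        3.91717636e-03, -1.43508782e-05]), 'tcp_pos': array([ 0.15929774, -0.60367237,  0.23041617]), 'tool_rot': array([ 9.91704690e-01,  1.28533285e-01,  3.64317277e-05, -1.00029323e-03]), 'force': array([ 0.11336591, -0.6278259 , -0.68384242]), 'ft_torque': array([-0.09377932, -0.04418594,  0.00721313]), 'gripper_force': 0.0, 'finger_gap': 1.000506119289835}
```

View pics/top0.png

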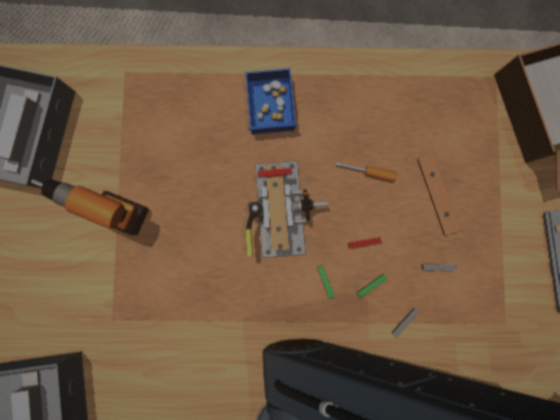

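View pics/side0.png

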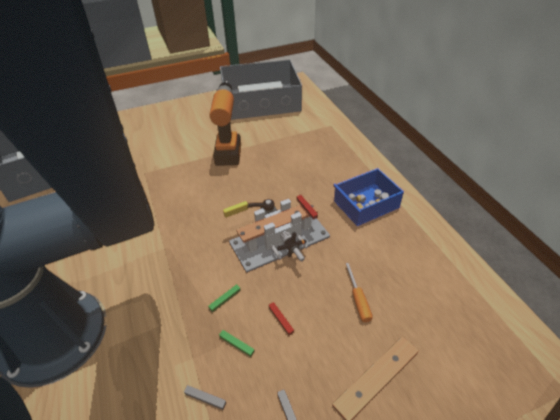

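Top view: world +x is up and +y is left. The jig is near (280,210), with the yellow grip at (249,242), so the lever is closed. The laid stick is at (275,172), at jig +x. The loose stick is at (364,243), the bar at (438,195), and the screwdriver at (370,172). The side view shows the same layout.

```bash
cat > h.py <<'E'
import numpy as np, cv2
from station import manip
from scipy.spatial.transform import Rotation as R
def cam(n):
    c=manip.camera_model(n); f=210/np.tan(np.radians(c['fov_y'])/2)
    return np.array(c['origin']),R.from_quat(c['orientation']).as_matrix(),f,c['cx'],c['cy']
def ray(n,p):
    o,M,f,cx,cy=cam(n); return o,M@np.array([(p[0]-cx)/f,-(p[1]-cy)/f,-1.])
def plane(n,p,z):
    o,d=ray(n,p); return o+d*(z-o[2])/d[2]
def proj(n,X):
    o,M,f,cx,cy=cam(n); v=M.T@(np.asarray(X)-o); return np.array([cx+f*v[0]/-v[2],cy-f*v[1]/-v[2]])
def tri(pa,pb):
    o1,d1=ray("top",pa);o2,d2=ray("side",pb)
    s=np.linalg.lstsq(np.c_[d1,-d2],o2-o1,rcond=None)[0]
    a,b=o1+s[0]*d1,o2+s[1]*d2
    return (a+b)/2,np.linalg.norm(a-b)
def shot(n,name=None):
    im=manip.snapshot(n)[:,:,::-1].copy()
    if name: cv2.imwrite(f"pics/{name}.png",im)
    return im
def blobs(im,lo,hi,amin=25):
    h=cv2.cvtColor(im,cv2.COLOR_BGR2HSV)
    m=cv2.inRange(h,np.array(lo),np.array(hi))
    if lo[0]==0 and hi[0]<=6: m|=cv2.inRange(h,np.array([174,lo[1],lo[2]]),np.array([180,hi[1],hi[2]]))
    n,l,s,c=cv2.connectedComponentsWithStats(m)
    out=[]
    for i in range(1,n):
        if s[i,4]>=amin:
            r=cv2.minAreaRect(np.argwhere(l==i)[:,::-1].astype(np.float32))
            out.append((c[i],r,s[i,4]))
    return out
RED=((0,150,60),(5,255,255)); YEL=((23,120,80),(34,255,255))
E
cat > m.py <<'E'
from h import *
for n in("top","side"):
    im=cv2.imread(f"pics/{n}0.png")
    for nm,c in(("red",RED),("yel",YEL)):
        for b in blobs(im,*c): print(n,nm,b[0].round(1),np.round(b[1][1],1),round(b[1][2]),b[2])
    h=cv2.cvtColor(im,cv2.COLOR_BGR2HSV)
    pts=[(441,200),(280,200),(465,200)] if n=="top" else [(375,380),(276,226),(375,330)]
    print([h[p[1],p[0]] for p in pts])
t=cv2.imread("pics/top0.png")[145:275,220:350];s=cv2.imread("pics/side0.png")[180:280,210:340]
a=cv2.resize(t,None,fx=4,fy=4,interpolation=cv2.INTER_CUBIC)[:,:400]
a=cv2.resize(t[:,:100],(400,520),interpolation=cv2.INTER_CUBIC);b=cv2.resize(s[:,:100],(400,400),interpolation=cv2.INTER_CUBIC)
cv2.imwrite("pics/c1.png",np.hstack([a,np.vstack([b,np.zeros((120,400,3),np.uint8)])]))
E
python3 m.py
```

```text
top red [274.4 172.2] [ 5.4 31.4] 85 164
top red [364.3 242.5] [ 4.8 31.6] 80 155
top yel [248.4 242.2] [26.3  4.8] 86 128
[array([ 12, 130, 139], dtype=uint8), array([ 16, 111, 143], dtype=uint8), array([ 13, 125, 137], dtype=uint8)]
side red [306.8 206. ] [26.1  5.4] 50 134
side red [280.9 318. ] [35.   6.2] 54 207
side yel [235.1 206.8] [ 4.6 24.9] 69 113
[array([ 16, 105, 179], dtype=uint8), array([ 13, 112, 173], dtype=uint8), array([ 15, 101, 174], dtype=uint8)]
```

View pics/c1.png

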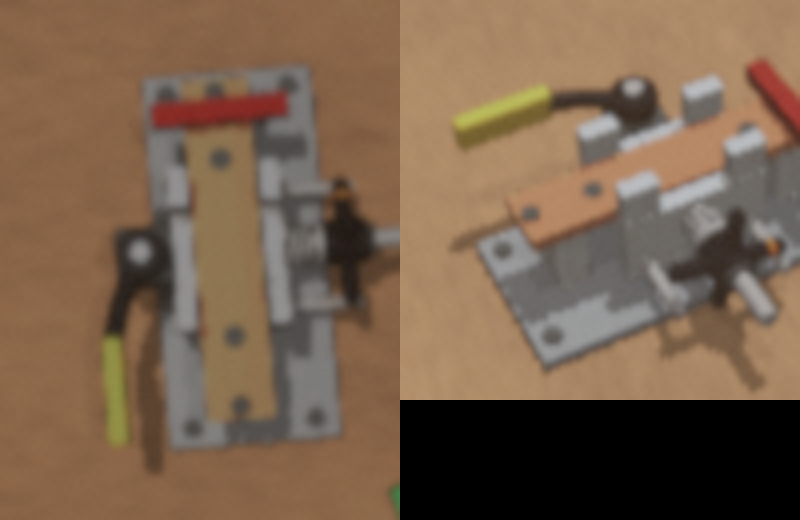

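Crop (4x) of the jig: left panel (top view) shows the base plate corners at crop px (143,78), (310,66), (340,435) and (172,447), the pivot knob near (140,252), and the nut hub near (345,240) with its orange band to +x. The right panel (side view) shows the orange spoke tip at (775,245) and the hub at (722,255).

```bash
cat > m2.py <<'E'
from h import *
C=[(143,78),(310,66),(340,435),(172,447)]
P=np.array([plane("top",(220+a/4-.4,145+b/4-.4),.010) for a,b in C])
print(P.round(4)); print([np.linalg.norm(P[i]-P[(i+1)%4]).round(4) for i in range(4)])
for n,z in(("S1",(478,245)),("S2",(548,365))):
    print(n,plane("side",(210+(z[0]-400)/4-.4,180+z[1]/4-.4),.010).round(4))
ctr=P.mean(0); xa=(P[0]+P[1]-P[2]-P[3])[:2]; th=np.arctan2(xa[1],xa[0]); 
# jig centre from plate centre y=-7.5
u=np.array([np.cos(th),np.sin(th)]);v=np.array([-u[1],u[0]])
o=ctr[:2]+.0075*v
print("jig",o.round(4),"th deg",np.degrees(th).round(2))
J=lambda p:((np.array(p)[:2]-o)@u,(np.array(p)[:2]-o)@v)
for nm,a,b,z in(("laid",(274.4,172.2),(306.8,206.),.08),("stick",(364.3,242.5),(280.9,318),.012),("grip",(248.4,242.2),(235.1,206.8),.085)):
    X,e=tri(a,b); print(nm,X.round(4),"gap",e.round(4),"plane",plane("top",a,z).round(4),plane("side",b,z).round(4),"jig",np.round(J(plane("top",a,z)),4))
print("pivot",np.round(J(plane("top",(220+140/4,145+252/4),.09)),4))
# stick angle and bar: edges
im=cv2.imread("pics/top0.png")
for b in blobs(im,*RED):
    bx=cv2.boxPoints(b[1]); print([plane("top",p,.014 if b[0][0]>300 else .082).round(4)[:2] for p in bx])
t=im[145:250,405:475]; s=cv2.imread("pics/side0.png")[325:420,325:430]
cv2.imwrite("pics/c2.png",np.hstack([cv2.resize(t,(350,525),interpolation=cv2.INTER_CUBIC),np.vstack([cv2.resize(s,(420,380),interpolation=cv2.INTER_CUBIC),np.zeros((145,420,3),np.uint8)])]))
E
python3 m2.py
```

```text
[[ 0.6447  0.1152  0.01  ]
 [ 0.6535  0.0116  0.01  ]
 [ 0.4259 -0.0084  0.01  ]
 [ 0.4175  0.0936  0.01  ]]
[np.float64(0.104), np.float64(0.2284), np.float64(0.1024), np.float64(0.2282)]
S1 [0.414  0.0877 0.01  ]
S2 [ 0.4246 -0.0154  0.01  ]
jig [0.5347 0.0605] th deg 5.22
laid [0.6137 0.0669 0.0718] gap 0.0012 plane [0.6129 0.0666 0.08  ] [0.6095 0.0595 0.08  ] jig [ 0.0784 -0.001 ]
stick [ 0.4536 -0.1551  0.0032] gap 0.0007 plane [ 0.4538 -0.1535  0.012 ] [ 0.4516 -0.1598  0.012 ] jig [-0.1    -0.2057]
grip [0.4495 0.1239 0.0815] gap 0.0019 plane [0.4504 0.1235 0.085 ] [0.4478 0.1206 0.085 ] jig [-0.0783  0.0704]
pivot [-0.0022  0.0495]
[array([0.6146, 0.1031]), array([0.6225, 0.0307]), array([0.6099, 0.0294]), array([0.602 , 0.1017])]
[array([ 0.4523, -0.1146]), array([ 0.4669, -0.1902]), array([ 0.4554, -0.1922]), array([ 0.4409, -0.1166])]
```

View pics/c2.png

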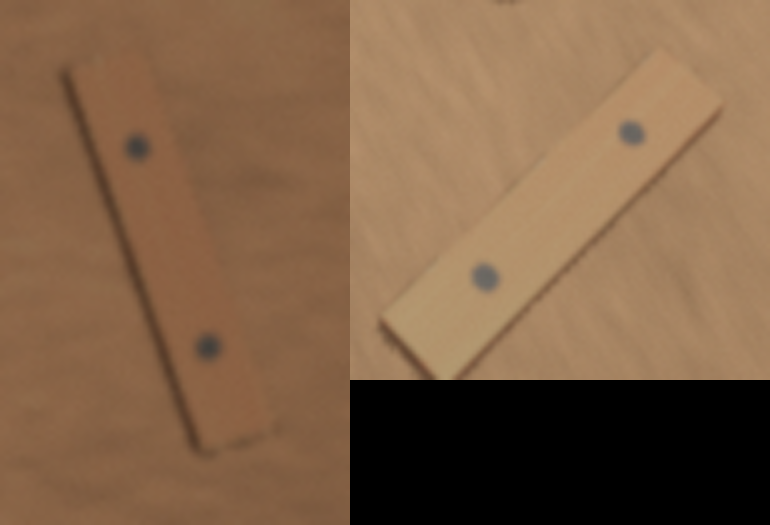

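The bar's top-face corners in the left panel (5x, offset 405,145) are about (65,70), (145,50), (270,432) and (200,455). The jig scale checks out (228 x 104 against 230 x 105 mm). The two views disagree by about 5 mm, so I'll calibrate against the fingers once they are near the jig.

```bash
cat >> h.py <<'E'
O=np.array([.5347,.0605]); TH=np.radians(5.2)
def W(x,y):  # jig mm -> world
    u=np.array([np.cos(TH),np.sin(TH)]);v=np.array([-u[1],u[0]])
    return O+u*x/1e3+v*y/1e3
def psi(q): 
    x=R.from_quat(q).as_matrix()[:,0]; return np.degrees(np.arctan2(x[1],x[0]))
def rows(wps,p0=None,a0=None):
    "wps: (x,y,z,psi deg) world -> [tx,ty,tz,yaw] in move units from pose p0,a0 (default measured)"
    s=manip.sense(); p0=s['tcp_pos'] if p0 is None else np.array(p0); a0=psi(s['tool_rot']) if a0 is None else a0
    a=np.radians(a0)
    for x,y,z,p in wps:
        d=np.array([x,y,z])-p0
        print(np.round([(d[0]*np.cos(a)+d[1]*np.sin(a))/.03,(d[0]*np.sin(a)-d[1]*np.cos(a))/.03,-d[2]/.03,-((p-a0+180)%360-180)/8],2).tolist())
    return p0
E
python3 - <<'E'
from h import *
C=[(65,70),(145,50),(270,432),(200,455)]
P=np.array([plane("top",(405+a/5-.4,145+b/5-.4),.012) for a,b in C]);print(P.round(4),[np.linalg.norm(P[i]-P[(i+1)%4]).round(4) for i in range(4)])
a=W(-85,44);print(a)
rows([(.45,-.3,.20,60),(a[0],a[1],.16,95.2)])
E
```

```text
[[ 0.6629 -0.2877  0.012 ]
 [ 0.6735 -0.3277  0.012 ]
 [ 0.4844 -0.3842  0.012 ]
 [ 0.4728 -0.3497  0.012 ]] [np.float64(0.0414), np.float64(0.1974), np.float64(0.0364), np.float64(0.2)]
[0.44606199 0.09661514]
[11.95, -7.32, 1.01, -5.65]
[15.19, -20.13, 2.35, -10.05]
```

drive_tool([
  [[0,11.95,-7.3,1.0,-5.6],[0,11.95,-7.3,1.0,-5.6],[0,11.95,-7.3,1.0,-5.6],[0,11.95,-7.3,1.0,-5.6],[0,11.95,-7.3,1.0,-5.6],[0,11.95,-7.3,1.0,-5.6],[0,11.95,-7.3,1.0,-5.6],[0,11.95,-7.3,1.0,-5.6],[0,11.95,-7.3,1.0,-5.6],[0,11.95,-7.3,1.0,-5.6]],
])

```text
t: 1.1
tcp_pos: [0.4516, -0.2981, 0.2007]
tool_rot: [0.867, 0.499, 0.0, -0.001]
force: [0.5, -0.7, -1.2]
finger_gap: -0.002
gripper_force: 0.0
```

Run:
```python
from h import *
print(psi(manip.sense()['tool_rot']))
a=W(-85,44)
rows([(a[0],a[1],.16,95.2)])
```

```text
59.85347404459228
[11.29, -6.77, 1.36, -4.42]
```

drive_tool([
  [[0,11.3,-6.8,1.36,-4.4],[0,11.3,-6.8,1.36,-4.4],[0,11.3,-6.8,1.36,-4.4],[0,11.3,-6.8,1.36,-4.4],[0,11.3,-6.8,1.36,-4.4],[0,11.3,-6.8,1.36,-4.4],[0,11.3,-6.8,1.36,-4.4],[0,11.3,-6.8,1.36,-4.4],[0,11.3,-6.8,1.36,-4.4],[0,11.3,-6.8,1.36,-4.4]],
])

```text
t: 2.1
tcp_pos: [0.4458, 0.0947, 0.1604]
tool_rot: [0.676, 0.737, -0.0, 0.0]
force: [-0.4, 0.3, -0.1]
finger_gap: -0.003
gripper_force: 0.0
```

Run:
```python
from h import *
s=manip.sense();print(s['tcp_pos'],psi(s['tool_rot']),s['q'].round(2))
t=shot("top","t1");d=shot("side","s1")
p=proj("top",s['tcp_pos']);q=proj("side",s['tcp_pos']);print(p,q)
def crop(im,c,w=50):
    x,y=int(c[0]),int(c[1]);k=cv2.resize(im[y-w:y+w,x-w:x+w],(400,400),interpolation=cv2.INTER_CUBIC);f=400/(2*w)
    cv2.drawMarker(k,(int((c[0]-x+w+.5)*f),int((c[1]-y+w+.5)*f)),(255,255,0),0,14,1);return k
cv2.imwrite("pics/c3.png",np.hstack([crop(t,p),crop(d,q)]))
```

```text
[0.44584797 0.09467029 0.16036826] 94.92064242958463 [-0.04  0.42  1.92 -0.    0.8  -0.12]
[259.5163128  244.02313636] [234.34714952 190.57846371]
```

View pics/c3.png

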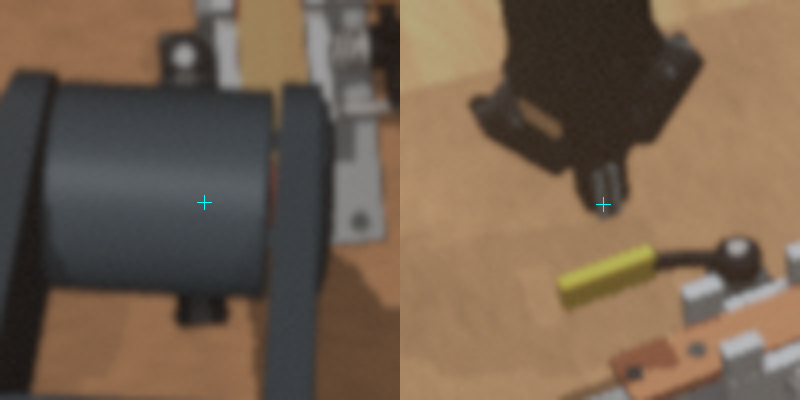

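In the side view (right) the fingertip shows at about (607,215), while the predicted mark is at (603,204). The side camera therefore reads about (1, 2.7) px low. In the top view the tip is hidden. I'll check that this shift reconciles the two views.

Run:
```python
from h import *
c=np.array([1,2.7])
for nm,a,b,z in(("laid",(274.4,172.2),(306.8,206.),.078),("stick",(364.3,242.5),(280.9,318),.011),("grip",(248.4,242.2),(235.1,206.8),.082)):
    X,e=tri(a,np.array(b)-c); print(nm,X.round(4),"gap",e.round(4),"plane",plane("top",a,z).round(4),plane("side",np.array(b)-c,z).round(4))
for z in((478,245),(548,365)):
    print(plane("side",np.array((210+(z[0]-400)/4-.4,180+z[1]/4-.4))-c,.010).round(4))
print("top P3 .4175 .0936, P2 .4259 -.0084")
TH0=5.2
def rel(th):
    t=np.radians(th);d=np.array([-np.cos(t),np.sin(t)]);n=np.array([np.sin(t),np.cos(t)]);h=11*abs(np.cos(t))+14.5*abs(np.sin(t))
    return np.array([0,50])+85*d+(14-h)*n
s=manip.sense()
rows([(*W(-85,44),.074,95.2)])
p=[*W(-85,44),.074]
rows([(*W(*rel(np.degrees(a))),.074,95.2) for a in np.linspace(0,1.76,12)],p,95.2)
```

```text
laid [0.6114 0.0669 0.082 ] gap 0.0023 plane [0.6132 0.0666 0.078 ] [0.612  0.0708 0.078 ]
stick [ 0.4529 -0.1533  0.012 ] gap 0.0019 plane [ 0.4538 -0.1537  0.011 ] [ 0.4522 -0.1525  0.011 ]
grip [0.4486 0.1233 0.0916] gap 0.0034 plane [0.4504 0.1237 0.082 ] [0.449  0.1335 0.082 ]
[0.4143 0.0971 0.01  ]
[ 0.425  -0.0072  0.01  ]
top P3 .4175 .0936, P2 .4259 -.0084
[0.12, -0.0, 2.89, -0.06]
[0.3, -0.0, -0.0, -0.0]
[0.68, 0.04, -0.0, -0.0]
[1.06, 0.13, -0.0, -0.0]
[1.44, 0.28, -0.0, -0.0]
[1.8, 0.49, -0.0, -0.0]
[2.14, 0.76, -0.0, -0.0]
[2.44, 1.09, -0.0, -0.0]
[2.69, 1.48, -0.0, -0.0]
[2.89, 1.92, -0.0, -0.0]
[3.0, 2.4, -0.0, -0.0]
[3.03, 2.89, -0.0, -0.0]
[3.0, 3.29, -0.0, -0.0]
```

drive_tool([
  [[0,0.12,0,1.5,0],[0,0.12,0,2.5,0],[0,0.12,0,2.88,0],[0,0.12,0,2.88,0]],
])

```text
t: 2.6
tcp_pos: [0.4451, 0.096, 0.0727]
tool_rot: [0.678, 0.735, -0.001, -0.001]
force: [0.8, -0.8, 0.1]
finger_gap: 0.003
gripper_force: 0.0
```

drive_tool([
  [[0,0.3,0,0,0],[0,0.68,0.04,0,0],[0,1.06,0.13,0,0],[0,1.44,0.28,0,0],[0,1.8,0.49,0,0],[0,2.14,0.76,0,0],[0,2.44,1.09,0,0],[0,2.69,1.48,0,0],[0,2.89,1.92,0,0],[0,2.89,1.92,0,0]],
])

```text
t: 3.6
tcp_pos: [0.4973, 0.191, 0.0739]
tool_rot: [0.677, 0.736, 0.001, 0.0]
force: [-0.0, -0.7, 0.6]
finger_gap: 0.003
gripper_force: 0.0
```

drive_tool([
  [[0,0.11,0.48,0,0],[0,0.14,0.97,0,0],[0,0.11,1.4,0,0],[0,0.11,1.4,0,0]],
])

```text
t: 4.0
tcp_pos: [0.5377, 0.1965, 0.0736]
tool_rot: [0.677, 0.736, 0.0, -0.0]
force: [-0.8, 0.0, -0.0]
finger_gap: 0.003
gripper_force: 0.0
```

```bash
cat > lev.py <<'E'
from h import *
t=shot("top");b=blobs(t,*YEL,8)
for k in b:
    g=plane("top",k[0],.086); d=g[:2]-W(0,50); r=np.hypot(*d)
    u=np.array([np.cos(TH),np.sin(TH)]);v=np.array([-u[1],u[0]]);x,y=d@u,d@v
    # grip dir at lever 0: (-85,20) ; clockwise positive
    a=np.arctan2(20,-85)-np.arctan2(y,x); print("jig rel",round(x*1e3,1),round(y*1e3,1),"r",r.round(4),"lever",a.round(3),k[2],np.round(k[1][2]))
s=manip.sense();print(s['tcp_pos'].round(4),s['force'].round(1))
E
python3 lev.py
```

```text
jig rel 29.8 47.9 r 0.0564 lever 1.896 23 90.0
[0.5374 0.1966 0.0738] [ 0.7  0.2 -0.2]
```

drive_tool([
  [[0,0,-0.4,0,0],[0,0,-0.5,-1.5,0],[30,0,-0.5,-3,0],[30,-1.5,-1,-3.5,0],[30,-3,-1.5,-3.5,0],[30,-4.5,-2,-3.5,0],[30,-6,-2,-3.5,0],[30,-7.5,-2.5,-3.5,0],[30,-9,-2.5,-3.5,0],[30,-9,-2.5,-3.5,0]],
])

```text
t: 5.05
tcp_pos: [0.4856, -0.0838, 0.1796]
tool_rot: [0.679, 0.734, 0.0, 0.002]
force: [0.3, 0.5, 0.9]
finger_gap: 0.353
gripper_force: 0.0
```

```bash
python3 lev.py
python3 - <<'E'
from h import *
t=cv2.imread("pics/top0.png")
for n in ("top","side"):
    t=cv2.imread(f"pics/{n}0.png")
    for b in blobs(t,*RED):
        bx=cv2.boxPoints(b[1]); z=.082 if b[0][1]<210 else .014
        P=np.array([plane(n,p,z)[:2] for p in bx]);e=P[1]-P[0];f=P[2]-P[1];e=e if np.hypot(*e)>np.hypot(*f) else f
        print(n,b[0],np.degrees(np.arctan2(e[1],e[0]))%180)
rows([(.4535,-.1533,.12,99.5),(.4535,-.1533,.003,99.5)])
E
```

```text
jig rel 35.9 71.8 r 0.0803 lever 1.804 132 8.0
[ 0.4847 -0.0812  0.1793] [ 0.5  0.4 -0.1]
top [274.42073171 172.17682927] 96.18901668383965
top [364.27096774 242.48387097] 100.88026939687286
side [306.80597015 206.03731343] 95.78931495732431
side [280.85990338 317.99516908] 100.06189449757726
[-2.32, -1.22, 1.98, -0.63]
[-2.32, -1.22, 5.88, -0.63]
```

Lever is open at about 1.8 rad. Next, the stick.

drive_tool([
  [[34,-2.32,-1.22,2.0,-0.7],[34,-2.32,-1.22,3,-0.7],[34,-2.32,-1.22,4.5,-0.7],[34,-2.32,-1.22,5.5,-0.7],[34,-2.32,-1.22,5.86,-0.7],[34,-2.32,-1.22,5.86,-0.7],[10,-2.32,-1.22,5.86,-0.7],[10,-2.32,-1.22,5.86,-0.7],[10,-2.32,-1.22,5.86,-0.7],[10,-2.32,-1.22,5.86,-0.7]],
], squeeze=40)

```text
t: 6.1
tcp_pos: [0.4557, -0.1518, 0.0052]
tool_rot: [0.64, 0.768, 0.0, 0.002]
force: [1.8, 2.1, 8.6]
finger_gap: 0.15
gripper_force: 42.1
```

drive_tool([
  [[10,0,0,0,0],[10,0,0,-1.5,0],[10,0,0,-3,0],[10,0,0,-4.5,0],[10,0,0,-4.5,0]],
])

```text
t: 6.6
tcp_pos: [0.4581, -0.1536, 0.1443]
tool_rot: [0.64, 0.768, 0.001, 0.007]
force: [1.1, -0.6, 0.1]
finger_gap: 0.146
gripper_force: 41.1
```

Run:
```python
from h import *
s=manip.sense();print(s['tcp_pos'],psi(s['tool_rot']),s['finger_gap'],s['gripper_force'])
a=W(-75,0)
rows([(*a,.13,95.5),(*a,.073,95.5)])
t=shot("side")
for b in blobs(t,*RED): print(b)
print(proj("side",s['tcp_pos']))
```

```text
[ 0.45807997 -0.15357958  0.14429869] 100.39353738924096 0.1459846628933854 41.077880859375
[6.78, 1.31, 0.48, 0.61]
[6.78, 1.31, 2.38, 0.61]
(array([308.33333333, 207.91056911]), ((307.8370666503906, 207.57347106933594), (23.45718765258789, 5.991474151611328), 47.29060745239258), np.int32(123))
(array([288.33858268, 284.97637795]), ((286.9595947265625, 283.6779479980469), (24.578365325927734, 6.68195104598999), 52.594642639160156), np.int32(127))
[281.37715986 277.56254089]
```

drive_tool([
  [[10,1.6,0.3,0.1,0.3],[10,3.2,0.6,0.1,0.6],[10,4.8,0.9,0.2,0.6],[10,6.4,1.31,0.3,0.6],[10,6.78,1.31,0.5,0.6],[10,6.78,1.31,1.2,0.6],[10,6.78,1.31,1.9,0.6],[10,6.78,1.31,2.2,0.6],[10,6.78,1.31,2.34,0.6],[10,6.78,1.31,2.34,0.6]],
])

```text
t: 7.65
tcp_pos: [0.4551, 0.0555, 0.0705]
tool_rot: [0.672, 0.74, -0.0, -0.001]
force: [-6.8, 2.9, 30.8]
finger_gap: 0.149
gripper_force: 49.4
```

Run:
```python
from h import *
s=manip.sense();print(s['tcp_pos'],psi(s['tool_rot']),s['force'],W(-75,0))
```

```text
[0.45511355 0.05545584 0.07051974] 95.52903722634845 [-6.76516168  2.89962164 30.7586973 ] [0.46000867 0.05370256]
```

drive_tool([
  [[10,0,0,-0.05,0],[10,0,0.1,-0.1,0],[22,0,0.1,-0.1,0],[30,0,0.1,-0.1,0],[34,0,0.1,-0.1,0],[34,0,0.1,-0.1,0],[34,0,0.1,-1.5,0],[34,0,0.1,-2.5,0],[34,0,0.1,-4,0],[34,0,0.1,-4,0]],
])

```text
t: 8.65
tcp_pos: [0.4631, 0.0555, 0.1926]
tool_rot: [0.672, 0.741, 0.003, 0.005]
force: [1.0, 0.1, -0.6]
finger_gap: 0.398
gripper_force: 0.0
```

Run:
```python
from h import *
s=manip.sense();print(s['tcp_pos'],psi(s['tool_rot']),s['force'])
t=shot("side","s2")
c=np.array([1,2.7])
u=np.array([np.cos(TH),np.sin(TH)]);v=np.array([-u[1],u[0]])
for b in blobs(t,*RED):
    p=plane("side",b[0]-c,.078)[:2]-O; print(b[0],np.round([p@u,p@v],4),b[2],b[1][2])
# bar waypoints
ctr=np.array([(.6629-.2877j),(.6735-.3277j),(.4844-.3842j),(.4728-.3497j)]).mean();print(ctr)
rows([(.50,-.1,.2,60),(ctr.real,ctr.imag,.15,17.)])
```

```text
[0.46308819 0.05548549 0.19260493] 95.59247944404119 [ 1.00904233  0.12587337 -0.6475804 ]
[307.01438849 206.37410072] [0.0778 0.0018] 139 50.194427490234375
[249.81560284 228.07092199] [-0.0747  0.0025] 141 56.30992889404297
(0.5734-0.337325j)
[-5.29, 0.77, -0.32, 4.45]
[-13.4, 2.44, 1.35, 9.82]
```

Run:
```python
from h import *
c=np.array([1,2.7])
P=np.array([plane("side",np.array([325+a/4-.4,325+b/4-.4])-c,.012)[:2] for a,b in((312,48),(372,105),(33,318),(100,382))]);print(P.round(4))
print(P.mean(0),[np.degrees(np.arctan2(*(P[i]-P[j])[::-1]))for i,j in((0,2),(1,3))])
for n in("top","side"):
  for z in ((137,147),(208,347)) if n=="top" else ((632-350,133),(486-350,278)):
    px=np.array([405+z[0]/5-.4,145+z[1]/5-.4]) if n=="top" else np.array([325+z[0]/4-.4,325+z[1]/4-.4])-c
    print(n,"hole",plane(n,px,.012).round(4))
```

```text
[[ 0.6622 -0.287 ]
 [ 0.672  -0.324 ]
 [ 0.4731 -0.3503]
 [ 0.4878 -0.3856]]
[ 0.57379539 -0.33670918] [np.float64(18.502589702845118), np.float64(18.488629938426524)]
top hole [ 0.6246 -0.3226  0.012 ]
top hole [ 0.5257 -0.355   0.012 ]
side hole [ 0.6236 -0.3193  0.012 ]
side hole [ 0.5244 -0.3525  0.012 ]
```

drive_tool([
  [[70,-2,0.3,-0.1,1],[70,-3.5,0.6,-0.2,2],[70,-5,0.8,-0.3,3],[70,-6.5,1,-0.3,4],[70,-8,1.2,-0.2,5],[70,-9.5,1.6,0,6],[70,-11,1.9,0.3,7],[70,-12.5,2.2,0.7,8],[70,-13.4,2.44,1,9],[70,-13.4,2.44,1.3,9.8]],
])

```text
t: 9.7
tcp_pos: [0.5717, -0.3417, 0.1462]
tool_rot: [0.989, 0.145, -0.0, 0.001]
force: [-0.2, 0.7, -0.7]
finger_gap: 0.819
gripper_force: 0.0
```

Run:
```python
from h import *
s=manip.sense();print(s['tcp_pos'],psi(s['tool_rot']))
rows([(.574,-.3373,.05,18.2),(.574,-.3373,.001,18.2)])
```

```text
[ 0.57167006 -0.34167779  0.14615575] 16.66620757826345
[0.12, -0.12, 3.21, -0.19]
[0.12, -0.12, 4.84, -0.19]
```

drive_tool([
  [[70,0,0,1,-0.1],[70,0,0,2,-0.1],[70,0,0,3,-0.1],[70,0,0,3,-0.1],[70,0,0,3,-0.1]],
])

```text
t: 10.2
tcp_pos: [0.5705, -0.3364, 0.0575]
tool_rot: [0.988, 0.156, -0.001, -0.001]
force: [0.7, -0.3, 1.1]
finger_gap: 0.821
gripper_force: 0.0
```

Run:
```python
from h import *
s=manip.sense();print(s['tcp_pos'],psi(s['tool_rot']))
rows([(.574,-.3373,.001,18.2)])
```

```text
[ 0.57047643 -0.33643588  0.0574653 ] 17.97160426906426
[0.1, 0.06, 1.88, -0.03]
```

drive_tool([
  [[70,0.1,0.05,1,0],[70,0.1,0.05,1.7,0],[70,0.1,0.05,1.85,0],[70,0.1,0.05,1.85,0],[34,0.1,0.05,1.85,0],[34,0.1,0.05,1.85,0],[34,0.1,0.05,1.85,0],[34,0.1,0.05,1.85,0],[34,0.1,0.05,1.85,0],[34,0.1,0.05,1.85,0]],
], squeeze=100)

```text
t: 11.2
tcp_pos: [0.5755, -0.3382, 0.0062]
tool_rot: [0.988, 0.156, 0.001, 0.001]
force: [-1.9, 2.1, 6.2]
finger_gap: 0.425
gripper_force: 99.3
```

drive_tool([
  [[34,0,0,-0.3,0],[34,0,0,-0.8,0],[34,0,0,-1.6,0],[34,0,0,-2.6,0],[34,0,0,-3.6,0],[34,0,0,-4.6,0],[34,0,0,-5,0],[34,0,0,-5,0]],
])

```text
t: 12.0
tcp_pos: [0.5756, -0.3384, 0.1559]
tool_rot: [0.988, 0.156, 0.001, 0.002]
force: [0.9, -0.0, -8.8]
finger_gap: 0.421
gripper_force: 100.2
```

Run:
```python
from h import *
s=manip.sense();print(s['tcp_pos'],psi(s['tool_rot']),s['q'])
t=shot("side","s3"); q=proj("side",s['tcp_pos'])+[1,2.7];x,y=int(q[0]),int(q[1]);print(q)
cv2.imwrite("pics/c4.png",cv2.resize(t[max(0,y-75):y+75,x-80:x+80],None,fx=4,fy=4,interpolation=cv2.INTER_CUBIC))
```

```text
[ 0.5755656  -0.3383984   0.15587468] 17.973472395336113 [-6.98543498e-01  6.67042989e-01  1.38888230e+00  3.57166751e-05
  1.08125237e+00  5.58544243e-01]
[391.86566429 339.23401481]
```

View pics/c4.png

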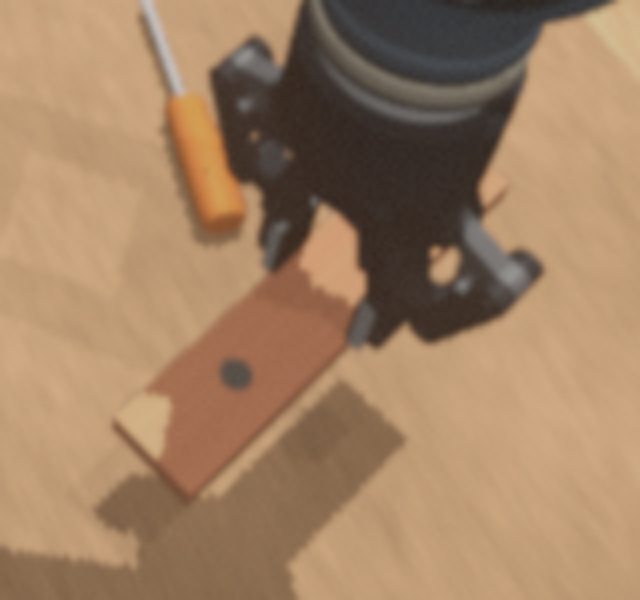

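The bar is lifted and level, gripped at its middle, and the screwdriver is untouched. I'll refine the jig's y from the lower bar's holes before placing.

Run:
```python
from h import *
u=np.array([np.cos(TH),np.sin(TH)]);v=np.array([-u[1],u[0]])
J=lambda p:np.round([(p[:2]-O)@u*1e3,(p[:2]-O)@v*1e3],1)
for a,b in((221,158),(236,337),(241,405),(214,90)): print("top",J(plane("top",(220+a/4-.4,145+b/4-.4),.068)))
for a,b in((192,190),(131,213)): print("side",J(plane("side",(210+a/4-1.4,180+b/4-3.1),.068)))
# edges of lower bar at mid-rows, in top
im=cv2.imread("pics/top0.png").astype(float)
for r in (195,205,215,225):
    print(r,im[r,258:302].mean(1).round().astype(int).tolist())
a=W(0,-3.2);s=manip.sense()
rows([(*a,.155,5.2),(*a,.11,5.2),(*a,.089,5.2)])
```

```text
top [52.3  0.1]
top [-52.8  -0.4]
top [-92.1  -0.2]
top [92.8  1.1]
side [-54.1   5.4]
side [-93.1   5.7]
195 [105, 111, 111, 118, 131, 136, 136, 135, 120, 93, 90, 106, 113, 114, 115, 113, 113, 114, 114, 114, 113, 114, 112, 111, 111, 103, 93, 90, 92, 96, 94, 88, 77, 75, 75, 74, 76, 79, 81, 82, 80, 76, 67, 66]
205 [50, 44, 49, 60, 89, 121, 139, 145, 144, 133, 116, 111, 114, 114, 114, 113, 114, 113, 114, 114, 113, 114, 112, 113, 112, 109, 104, 107, 130, 143, 145, 142, 130, 105, 99, 108, 104, 104, 104, 115, 120, 124, 116, 81]
215 [41, 42, 46, 50, 55, 87, 125, 140, 145, 144, 138, 124, 117, 114, 114, 113, 114, 114, 114, 114, 113, 113, 114, 112, 112, 111, 109, 101, 98, 117, 134, 141, 141, 128, 99, 81, 79, 88, 96, 102, 103, 105, 98, 84]
225 [74, 68, 78, 95, 108, 121, 130, 141, 143, 141, 129, 107, 98, 107, 113, 114, 113, 113, 112, 109, 107, 107, 110, 110, 112, 111, 111, 108, 101, 91, 103, 113, 114, 109, 96, 84, 78, 77, 79, 88, 106, 112, 116, 113]
[2.81, -12.93, -0.04, 1.6]
[2.81, -12.93, 1.46, 1.6]
[2.81, -12.93, 2.16, 1.6]
```

drive_tool([
  [[34,0.3,-1.3,0,0.2],[34,0.6,-2.8,0,0.4],[34,0.9,-4.3,0,0.6],[34,1.2,-5.8,0,0.8],[34,1.5,-7.3,0,1],[34,1.8,-8.8,0,1.2],[34,2.1,-10.2,0,1.4],[34,2.4,-11.4,0,1.6],[34,2.7,-12.4,0,1.6],[34,2.81,-12.93,0,1.6]],
])

```text
t: 13.05
tcp_pos: [0.533, 0.0603, 0.1516]
tool_rot: [0.999, 0.046, -0.002, -0.001]
force: [0.1, -0.1, -8.8]
finger_gap: 0.422
gripper_force: 100.5
```

drive_tool([
  [[34,0,0,0.5,0],[34,0,0,1,0],[34,0,0,1.2,0],[34,0,0,1.2,0],[34,0,0,1.2,0]],
])

```text
t: 13.55
tcp_pos: [0.5351, 0.0571, 0.1172]
tool_rot: [0.999, 0.045, -0.0, -0.0]
force: [-0.0, 0.9, -8.3]
finger_gap: 0.42
gripper_force: 100.5
```

Run:
```python
from h import *
s=manip.sense();print(s['tcp_pos'],psi(s['tool_rot']),s['force'])
a=W(0,-3.2);rows([(*a,.11,5.2)])
t=shot("top","t4");d=shot("side","s4")
k=lambda i,x,y:cv2.resize(i[y:y+100,x:x+80],(400,500),interpolation=cv2.INTER_CUBIC)
cv2.imwrite("pics/c5.png",np.hstack([k(t,240,160),k(d,230,175)]))
```

```text
[0.53509613 0.05705566 0.11719556] 5.14728580282879 [-0.0263461   0.86305495 -8.29321835]
[-0.0, -0.01, 0.24, -0.01]
```

View pics/c5.png

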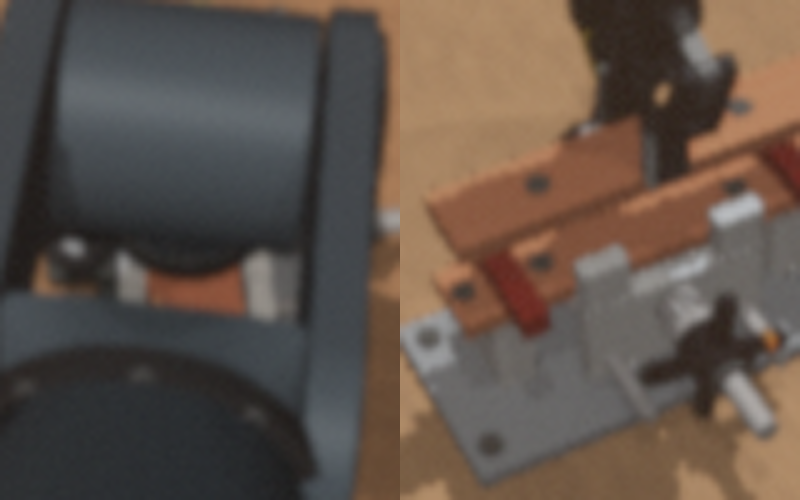

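Hover check: in the left panel (top view) the bar spans columns 150–245, centred between the fence edge at about 143 and the jaw edge at about 248. In the right panel (side view) it is parallel to the lower bar and above both sticks. Lowering now.

drive_tool([
  [[34,0,0,0.4,0],[34,0,0,0.7,0],[34,0,0,0.85,0],[34,0,0,0.93,0],[34,0,0,0.97,0],[34,0,0,0.97,0]],
])

```text
t: 14.25
tcp_pos: [0.5353, 0.0573, 0.0885]
tool_rot: [0.999, 0.045, 0.0, 0.0]
force: [-0.0, 0.5, -7.9]
finger_gap: 0.42
gripper_force: 100.5
```

drive_tool([
  [[34,0,0,0.05,0],[34,0,0,0.1,0],[34,0,0,0.1,0]],
])

```text
t: 14.55
tcp_pos: [0.5357, 0.0573, 0.0881]
tool_rot: [0.999, 0.045, 0.001, 0.0]
force: [-3.7, 0.3, 9.0]
finger_gap: 0.423
gripper_force: 102.8
```

drive_tool([
  [[34,0,0,-0.05,0],[38,0,0,-0.05,0],[42,0,0,-0.05,0],[44,0,0,-0.05,0],[46,0,0,-0.05,0],[46,0,0,-0.05,0],[46,0,0,-0.05,0],[46,0,0,-0.05,0]],
])

```text
t: 15.35
tcp_pos: [0.5353, 0.0573, 0.087]
tool_rot: [0.999, 0.045, 0.0, 0.0]
force: [0.1, 0.3, 0.7]
finger_gap: 0.539
gripper_force: 0.0
```

Released. Raising clear, then measuring the nut angle by casting rays onto its plane, using the side picture s4.

drive_tool([
  [[46,0,0,-0.8,0],[46,0,0,-1.8,0],[46,0,0,-2.8,0],[46,0,0,-3.2,0],[20,-1,1,-3.2,0],[0,-2.5,2,-3.2,0],[0,-4,2.5,-3.2,0],[0,-5.5,2.5,-3.2,0],[0,-5.5,2.5,-3.2,0]],
])

```text
t: 16.25
tcp_pos: [0.3684, -0.0302, 0.1815]
tool_rot: [0.999, 0.044, -0.006, -0.003]
force: [-0.1, 0.3, -0.5]
finger_gap: 0.002
gripper_force: 0.0
```

```bash
python3 - <<'E'
from h import *
s=manip.sense();print(s['tcp_pos'],s['force'])
u=np.array([np.cos(TH),np.sin(TH),0]);v=np.array([-u[1],u[0],0])
def onplane(px,y=-.075):
    o,d=ray("side",px); o=o-np.r_[O,0]; k=(y-o@v)/(d@v); X=o+k*d; return X@u,X[2]
k=lambda a,b:np.array((230+(a-400)/5-.4,175+b/5-.4))
h=onplane(k(705,352));print("hub",h)
for n,a,b in(("or",775,340),("top",727,298),("left",645,378),("bot",703,412)):
    p=np.array(onplane(k(a,b)))-h; print(n,p.round(4),"angle from up to +x",np.degrees(np.arctan2(p[0],p[1])).round(1))
d=shot("side","s5");t=shot("top","t5")
kk=lambda i,x,y:cv2.resize(i[y:y+100,x:x+80],(400,500),interpolation=cv2.INTER_CUBIC)
cv2.imwrite("pics/c6.png",np.hstack([kk(t,240,160),kk(d,230,175)]))
E
python3 lev.py
```

```text
[ 0.36843103 -0.03020095  0.18152637] [-0.12188609  0.29188098 -0.53017511]
hub (np.float64(-0.006223785612725576), np.float64(0.04997774569099478))
or [ 0.0373 -0.0124] angle from up to +x 108.3
top [0.0114 0.0314] angle from up to +x 20.0
left [-0.0311 -0.0008] angle from up to +x -91.5
bot [-0.0013 -0.0436] angle from up to +x -178.3
jig rel 36.0 72.2 r 0.0807 lever 1.802 134 8.0
[ 0.3782 -0.0327  0.183 ] [ 0.4 -0.3  0.5]
```

View pics/c6.png

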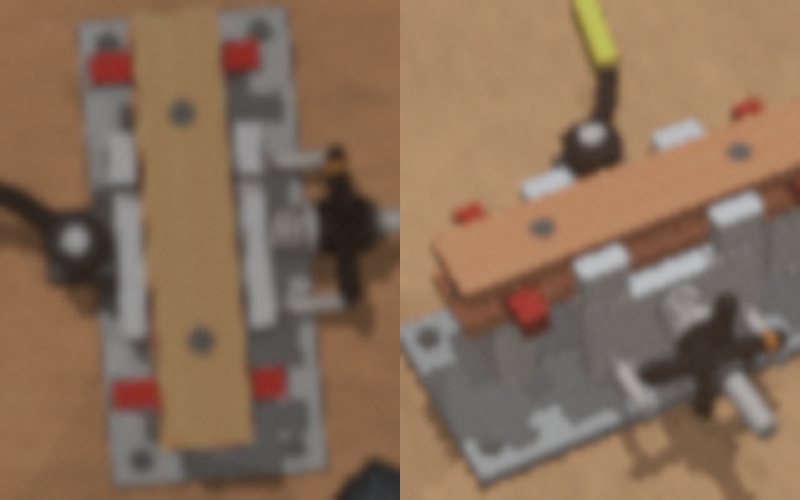

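The bar lies level on both sticks, which stick out evenly (red ends at (110,68)/(242,57) and (135,394)/(270,383) in the top panel). The lever is open. The orange spoke is near 100°, so nut ≈ 1.7. Two pushes on the spokes nearest the top should bring it to about 4.06.

Run:
```python
from h import *
s=manip.sense();print(s['tcp_pos'],psi(s['tool_rot']))
rows([(*W(-26,-75),.125,5.2),(*W(-26,-75),.07,5.2)])
rows([(*W(16.3,-75),.07,5.2)],[*W(-26,-75),.07],5.2)
```

```text
[ 0.37819175 -0.03269356  0.18303171] 5.130155906985117
[4.61, -0.13, 1.93, -0.01]
[4.61, -0.13, 3.77, -0.01]
[1.41, 0.0, -0.0, -0.0]
```

drive_tool([
  [[0,1.5,-0.1,0.6,0],[0,3,-0.13,1.2,0],[0,4.2,-0.13,1.8,0],[0,4.61,-0.13,2,0],[0,4.61,-0.13,2.6,0],[0,4.61,-0.13,3.3,0],[0,4.61,-0.13,3.75,0],[0,4.61,-0.13,3.75,0]],
])

```text
t: 17.2
tcp_pos: [0.5139, -0.0154, 0.0688]
tool_rot: [0.999, 0.045, -0.002, -0.001]
force: [-0.6, -0.1, 0.1]
finger_gap: -0.001
gripper_force: 0.0
```

drive_tool([
  [[0,0.3,0,0,0],[0,0.6,0,0,0],[0,0.9,0,0,0],[0,1.2,0,0,0],[0,1.4,0,0,0],[0,1.4,0,0,0]],
])

```text
t: 17.8
tcp_pos: [0.5586, -0.0122, 0.0714]
tool_rot: [0.999, 0.045, 0.001, 0.0]
force: [-0.6, 0.3, 2.6]
finger_gap: -0.002
gripper_force: 1.3
```

drive_tool([
  [[0,-0.1,0,-0.5,0],[0,-0.3,0,-1.5,0],[0,-0.5,0,-2.2,0],[0,-2,0,-2.2,0],[0,-3.5,0,-2.2,0],[0,-5,0,-2.2,0],[0,-5,0,-2.2,0]],
])

```text
t: 18.5
tcp_pos: [0.3998, -0.0239, 0.1371]
tool_rot: [0.999, 0.044, -0.004, -0.001]
force: [-0.2, 0.4, 0.1]
finger_gap: 0.0
gripper_force: 0.0
```

Run:
```python
from h import *
s=manip.sense();print(s['tcp_pos'],s['force'],W(-134,-75))
d=shot("side","s6");t=shot("top","t6")
cv2.imwrite("pics/c7.png",np.hstack([cv2.resize(t[190:230,290:330],(400,400),interpolation=cv2.INTER_CUBIC),cv2.resize(d[222:267,268:313],(400,400),interpolation=cv2.INTER_CUBIC)]))
```

```text
[ 0.39983979 -0.0239361   0.13714901] [-0.24719188  0.41569667  0.12715721] [ 0.40804893 -0.0263361 ]
```

View pics/c7.png

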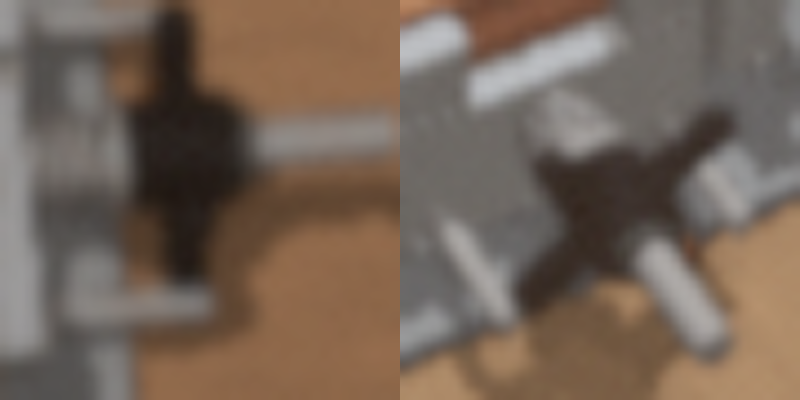

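The nut has turned. The pushed spoke now ends at crop (720,118) in the right panel, the opposite one at (530,290), and the next spoke points up-left at about (545,165).

Run:
```python
from h import *
u=np.array([np.cos(TH),np.sin(TH),0]);v=np.array([-u[1],u[0],0])
def onplane(px,y=-.075):
    o,d=ray("side",px); o=o-np.r_[O,0]; k=(y-o@v)/(d@v); X=o+k*d; return np.array([X@u,X[2]])
k=lambda a,b:np.array((268+(a-400)/8.89-.4,222+b/8.89-.4))
P=[onplane(k(*c)) for c in((722,118),(530,292),(545,165))]
d=P[0]-P[1];h=(P[0]+P[1])/2;print("hub",h,"diam",np.hypot(*d),"spoke",np.degrees(np.arctan2(*d)))
e=P[2]-h;print(e,np.degrees(np.arctan2(*e)))
rows([(*W(-45,-75),.125,5.2),(*W(-45,-75),.07,5.2)])
rows([(*W(8.8,-75),.07,5.2)],[*W(-45,-75),.07],5.2)
```

```text
hub [-2.29651434e-05  4.75080962e-02] diam 0.06844963194706535 spoke 56.11094848257822
[-0.02311278  0.02894946] -38.60330054881234
[2.97, -0.0, 0.43, -0.01]
[2.97, -0.0, 2.26, -0.01]
[1.79, -0.0, -0.0, -0.0]
```

drive_tool([
  [[0,1.5,0,0.2,0],[0,2.9,0,0.4,0],[0,2.97,0,0.6,0],[0,2.97,0,1.3,0],[0,2.97,0,2,0],[0,2.97,0,2.25,0],[0,2.97,0,2.25,0]],
])

```text
t: 19.3
tcp_pos: [0.4967, -0.0177, 0.0684]
tool_rot: [0.999, 0.045, -0.0, -0.0]
force: [-0.1, -0.3, -0.0]
finger_gap: -0.001
gripper_force: 0.0
```

drive_tool([
  [[0,0.3,0,0,0],[0,0.6,0,0,0],[0,0.9,0,0,0],[0,1.2,0,0,0],[0,1.5,0,0,0],[0,1.75,0,0,0],[0,1.83,0,0,0],[0,1.83,0,0,0]],
])

```text
t: 20.1
tcp_pos: [0.5507, -0.0125, 0.0697]
tool_rot: [0.999, 0.045, -0.0, -0.0]
force: [-4.6, -0.1, 1.5]
finger_gap: 0.003
gripper_force: 1.9
```

drive_tool([
  [[0,-0.1,0,-0.5,0],[0,-0.3,0,-1.5,0],[0,-0.5,0,-2.2,0],[0,-2,0,-2.2,0],[0,-3.5,0,-2.2,0],[0,-5,0,-2.2,0],[0,-5,0,-2.2,0]],
])

```text
t: 20.8
tcp_pos: [0.3945, -0.0246, 0.1358]
tool_rot: [0.999, 0.044, -0.003, -0.001]
force: [0.2, 0.8, -0.2]
finger_gap: -0.002
gripper_force: 0.0
```

Run:
```python
from h import *
s=manip.sense();print(s['tcp_pos'],s['force'])
d=shot("side","s7");t=shot("top","t7")
cv2.imwrite("pics/c8.png",np.hstack([cv2.resize(t[160:260,240:320],(400,500),interpolation=cv2.INTER_CUBIC),cv2.copyMakeBorder(cv2.resize(d[222:267,268:313],(400,400),interpolation=cv2.INTER_CUBIC),0,100,0,0,0)]))
```

```text
[ 0.39454056 -0.02464187  0.13578851] [ 0.150939    0.76588196 -0.21763298]
```

View pics/c8.png

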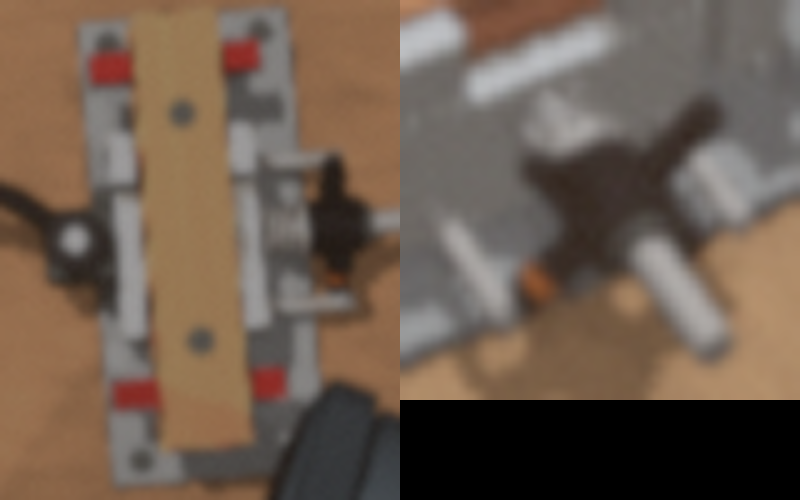

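The nut's orange spoke now points down-left at (537,282), opposite the right spoke at (708,110). That gives a spoke angle of about 52°, so nut ≈ 4.05. The bar and sticks are unmoved. Next I plan the closing sweep.

```bash
python3 lev.py
python3 - <<'E'
from h import *
u=np.array([np.cos(TH),np.sin(TH),0]);v=np.array([-u[1],u[0],0])
def onplane(px,y=-.074):
    o,d=ray("side",px); o=o-np.r_[O,0]; k=(y-o@v)/(d@v); X=o+k*d; return np.array([X@u,X[2]])
k=lambda a,b:np.array((268+(a-400)/8.89-.4,222+b/8.89-.4))
d=onplane(k(708,110))-onplane(k(530,287));print("nut",np.radians(180+np.degrees(np.arctan2(*d))))
def rel(t,g=0):
    d=np.array([-np.cos(t),np.sin(t)]);n=np.array([np.sin(t),np.cos(t)]);h=14.5*abs(np.cos(t))+11*abs(np.sin(t))
    return np.array([0,50])+85*d+(26+h+g)*n
a=rel(1.8,12);print(a,W(*a))
rows([(*W(*a),.18,5.2),(*W(*a),.075,5.2)])
print()
rows([(*W(*rel(t)),.075,5.2) for t in np.linspace(1.75,-.01,15)],[*W(*a),.075],5.2)
E
```

```text
jig rel 36.0 72.4 r 0.0809 lever 1.801 133 8.0
[ 0.4041 -0.0273  0.1364] [ 1.4 -0.2 -0.1]
nut 4.043437222666969
[ 69.95883253 120.96100511] [0.5934079  0.18730373]
[6.92, -6.56, -1.45, -0.01]
[6.92, -6.56, 2.05, -0.01]

[-0.53, -0.19, -0.0, -0.0]
[-0.92, -0.4, -0.0, -0.0]
[-1.27, -0.55, -0.0, -0.0]
[-1.59, -0.67, -0.0, -0.0]
[-1.94, -0.76, -0.0, -0.0]
[-2.3, -0.8, -0.0, -0.0]
[-2.67, -0.79, -0.0, -0.0]
[-3.04, -0.74, -0.0, -0.0]
[-3.42, -0.64, -0.0, -0.0]
[-3.79, -0.48, -0.0, -0.0]
[-4.13, -0.27, -0.0, -0.0]
[-4.46, -0.0, -0.0, -0.0]
[-4.74, 0.31, -0.0, -0.0]
[-4.99, 0.66, -0.0, -0.0]
[-5.18, 1.04, -0.0, -0.0]
```

drive_tool([
  [[0,0,0,-1.3,0],[0,1.3,-0.9,-1.45,0],[0,2.5,-2,-1.45,0],[0,3.7,-3.2,-1.45,0],[0,4.9,-4.4,-1.45,0],[0,6.1,-5.6,-1.45,0],[0,6.92,-6.56,-1.45,0],[0,6.92,-6.56,-0.5,0],[0,6.92,-6.56,0.5,0],[0,6.92,-6.56,0.5,0]],
])

```text
t: 21.95
tcp_pos: [0.5895, 0.1893, 0.1166]
tool_rot: [0.999, 0.046, -0.003, 0.0]
force: [-0.9, -0.2, -0.5]
finger_gap: 0.004
gripper_force: 0.0
```

drive_tool([
  [[0,0,0,0.8,0],[0,0,0,1.5,0],[0,0,0,1.52,0]],
])

```text
t: 22.25
tcp_pos: [0.5905, 0.1885, 0.0735]
tool_rot: [0.999, 0.045, -0.001, 0.0]
force: [-1.2, -0.7, 0.2]
finger_gap: -0.002
gripper_force: 0.0
```

drive_tool([
  [[0,-0.53,-0.19,0,0],[0,-0.92,-0.4,0,0],[0,-1.27,-0.55,0,0],[0,-1.59,-0.67,0,0],[0,-1.94,-0.76,0,0],[0,-2.3,-0.8,0,0],[0,-2.67,-0.79,0,0],[0,-3.04,-0.74,0,0],[0,-3.42,-0.64,0,0],[0,-3.42,-0.64,0,0]],
])

```text
t: 23.25
tcp_pos: [0.4832, 0.1977, 0.074]
tool_rot: [0.999, 0.045, -0.003, 0.0]
force: [-0.3, 0.8, 0.5]
finger_gap: 0.001
gripper_force: 0.0
```

Run:
```python
from h import *
def rel(t,g=0):
    d=np.array([-np.cos(t),np.sin(t)]);n=np.array([np.sin(t),np.cos(t)]);h=14.5*abs(np.cos(t))+11*abs(np.sin(t))
    return np.array([0,50])+85*d+(26+h+g)*n
s=manip.sense();print(s['tcp_pos'],psi(s['tool_rot']),s['force'])
rows([(*W(*rel(t)),.075,5.2) for t in (.62,.49,.37,.24,.12,0)])
```

```text
[0.48317235 0.19772279 0.07402283] 5.149847803384271 [-0.34712981  0.76219344  0.52428029]
[-0.15, 0.2, -0.03, -0.01]
[-0.51, 0.42, -0.03, -0.01]
[-0.82, 0.67, -0.03, -0.01]
[-1.12, 0.99, -0.03, -0.01]
[-1.35, 1.33, -0.03, -0.01]
[-1.54, 1.7, -0.03, -0.01]
```

drive_tool([
  [[0,-0.15,0.2,0,0],[0,-0.51,0.42,0,0],[0,-0.82,0.67,0,0],[0,-1.12,0.99,0,0],[0,-1.35,1.33,0,0],[0,-1.54,1.65,0,0],[0,-1.54,1.7,0,0],[0,-1.54,1.7,0,0]],
])

```text
t: 24.05
tcp_pos: [0.4438, 0.1426, 0.0742]
tool_rot: [0.999, 0.045, -0.002, 0.0]
force: [0.0, -0.3, -0.4]
finger_gap: -0.005
gripper_force: 0.0
```

```bash
python3 lev.py
```

```text
[0.4444 0.1428 0.0743] [ 0.1  0.4 -0.1]
```

drive_tool([
  [[0,0,0.1,0,0],[0,0,0.1,0,0]],
])

```text
t: 24.3
tcp_pos: [0.4446, 0.1417, 0.0743]
tool_rot: [0.999, 0.044, -0.001, -0.001]
force: [-1.7, 7.9, 0.5]
finger_gap: -0.0
gripper_force: 4.2
```

drive_tool([
  [[0,0,0.08,0,0],[0,0,0.08,0,0]],
])

```text
t: 24.5
tcp_pos: [0.4446, 0.1413, 0.0743]
tool_rot: [0.999, 0.043, -0.001, -0.003]
force: [-2.4, 19.2, 0.6]
finger_gap: -0.003
gripper_force: 9.3
```

The force rises to 19 N with no motion, so the lever is at its stop. Backing off to look.

drive_tool([
  [[0,0,-0.4,0,0],[0,0,-0.8,-1,0],[0,0,-1,-2.5,0],[0,-1,-2,-4,0],[0,-2,-3.5,-4.5,0],[0,-2.5,-5,-4.5,0],[0,-2.5,-6,-4.5,0],[0,-2.5,-6,-4.5,0]],
])

```text
t: 25.3
tcp_pos: [0.3537, 0.3145, 0.2102]
tool_rot: [0.999, 0.048, 0.001, -0.001]
force: [0.4, -0.5, 0.1]
finger_gap: 0.002
gripper_force: 0.0
```

```bash
python3 lev.py
python3 - <<'E'
from h import *
d=shot("side","s9");t=shot("top","t9")
kk=lambda i,x,y:cv2.resize(i[y:y+100,x:x+80],(400,500),interpolation=cv2.INTER_CUBIC)
cv2.imwrite("pics/c9.png",np.hstack([kk(t,240,160),kk(d,230,175)]))
E
```

```text
jig rel -78.2 20.4 r 0.0808 lever 0.023 126 86.0
[0.3539 0.3124 0.2097] [ 0.4 -0.4 -0.5]
```

View pics/c9.png

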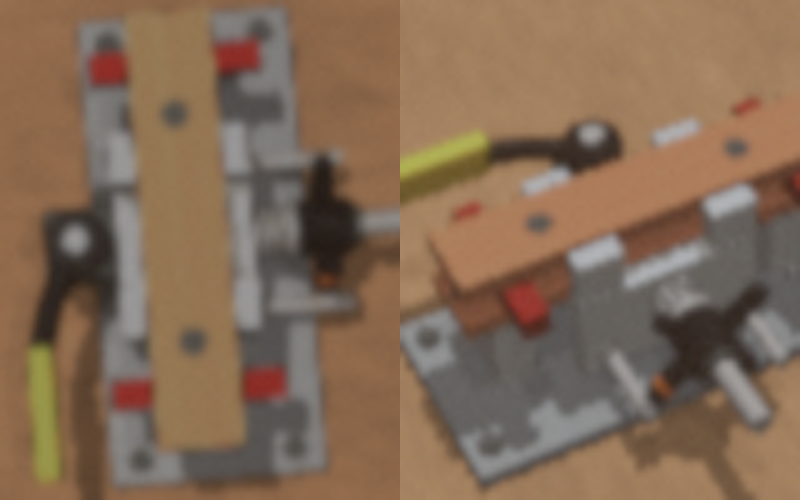

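The lever is closed: the grip at (45,410) lies parallel to the fence and reads 0.02 rad, the same spot as at the start. The bar has moved over against the fence, the jaw at (247,260) is against the bar, and both sticks are in place.

```bash
python3 -c "
from station import manip
print(manip.sign_off())"
```

```text
the job is handed in; nothing more can be done
None
```

I handed the job in at about 25 s of the 72 s allowed: the bar lies on both sticks with the jaw against it, the nut reads about 4.04 rad, and the lever is closed at about 0.02 rad, all judged from the camera images. The jaw force and spring squeeze could not be measured directly, and the hand-in returned no verdict.

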